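# Show the bored end of a drawer rail to the inspection camera

### The job

The drawer rail in the boring jig has just been drilled for dowels. Turn the jig's red knob clockwise (seen from above) until it clicks past its detent and the hold-down arm is fully clear of the rail, then lift the rail out and show its bored end to the inspection camera: the centre of that end 90 mm in front of the lens and on its axis, the rail in line with the lens axis, not rolled to one side. Finish still holding the rail steady there in the air, touching nothing else with it, and leave the camera and everything else on the bench where it stands.

Things in the scene. Friction and masses are not known exactly. Their poses are not given: they have to be found in the camera images.
- jig: End-boring jig, fixed, turned up to 0.45 rad from x. Plywood base x -130..130, y -120..70 mm, top 12 mm. Origin on the bench under the rail's middle; x along the rail to the aluminium bush block (x 92.5..116.5, y +-37, top 68 mm). Bed under the rail 34 mm wide, top 36 mm. Two guide cheeks at x 43..88, |y| 24.5..36.5, top 48 mm. From x -90 to 20 nothing stands beside the rail but the base. z up.
- hold_down (a joint): Angle of the hold-down (red knob and steel arm in one), rad. 0: arm square across the rail, 1.5 mm above it, trapping it. Grows clockwise seen from above to the stop at 1.4, arm clear beside the rail. A sprung over-centre detent resists up to 0.7 rad (0.2 N m at most): let go before, it springs back to 0; past it, it snaps on to 1.4 and stays.
- knob_grip (a point): Grip point of the red bar knob, on its axis (jig x 45, y -60 mm), 93.5 mm above the bench; turns with it. Bar 14 mm wide (this x), 54 mm long (this y, where the arm points), 72.5 to 104.5 mm above the bench. Below it a collar 32 mm across and the dark steel arm: 20 mm wide, 57.5 to 66.5 mm above the bench, reaching 72 mm along this y. Beside it a spring strut under 58 mm high.
- rail: The drawer rail to show: medium-brown hardwood bar, 180 mm long (x), 45 mm wide (y), 20 mm thick (z), about 0.12 kg, lying flat in the jig with its x along the jig's x. Origin at the centre of its underside, which starts 36 mm above the bench. Its +x end, bored with two 8 mm holes side by side, starts 1 to 4 mm from the bush block.
- rail_end (a point): Centre of the rail's bored end face (90 mm along the rail's x from its origin, 10 mm above its underside); axes as the rail's.
- camera_stand: Inspection camera stand, fixed, turned up to 0.25 rad. Origin on the bench roughly below the focus point. Along its x: grey foot plate at 165..335 mm (140 wide, 16 high), steel post at 250 mm (361 mm tall), pivot of the tilting head at 175 mm, 300 mm above the bench, in a yoke 82 mm wide. The camera looks along its -x and down.
- lens (a point): Centre of the front of the camera's lens, flush with the face of its black and white ring light (76 mm in diameter); 100 mm from the head's pivot. Axes as focus. The white camera body is 85 x 62 x 62 mm.
- focus (a point): Point on the lens axis 90 mm in front of the lens, 0.19 to 0.26 m above the bench: the centre of the bored end goes here. x points along the lens axis into the lens, rising by the camera's tilt (0.2 to 0.6 rad, varies); y is level; z square to both. Shown right, the rail's x and y lie along these x and y. Rigid with the camera head, whose pivot is stiff.
- spare_a: Spare unbored rail like the other, 180 x 45 x 20 mm, lying flat on the bench. Origin under its centre. Leave alone.
- spare_b: Another spare unbored rail, 180 x 45 x 20 mm, lying on the first. Origin under its centre. Leave alone.
- drawer: Half-finished wooden drawer, 320 x 250 x 95 mm, open on top, loose. Origin under its centre. Leave alone.
- glue: White glue bottle, 56 mm in diameter, 150 mm tall, standing, loose. Origin under its centre. Leave alone.
- dowel_tub: Clear tub of dowels, 76 mm in diameter, 50 mm tall, loose. Origin under its centre. Leave alone.
- square: Try square lying flat: dark wooden stock 115 mm, steel blade 150 mm, 16 mm high. Origin under the stock's centre. Leave alone.
- tape: Yellow tape measure lying flat, 68 x 62 x 36 mm. Origin under its centre. Leave alone.
- screwdriver: Screwdriver with blue handle, 190 mm long, lying flat. Leave alone.
Things that resemble listed ones, but are neither listed nor needed, are in the scene too. What is shaped like the rail but green or pink is not meant.

How it is judged (in metres and radians):
On the way, in this order (a step that is already met when the one before it is completed fails the run):
1. the hold-down has been turned past its detent (beyond 1.2 rad of 1.4) with the rail still lying in the jig (value of joint hold_down above 1.2 rad and distance of rail from where it was at the start of the episode below 0.015 m), for 0.2 s.
2. the rail has been lifted out of the jig, more than 40 mm up, in the fingers (z of rail in the frame of jig above 0.076 m and contact force between rail and the fingers above 1 N and contact force between rail and jig below 0.1 N), for 0.2 s.
At the end, for the whole second after the job is handed in: Rail held still in the air by the fingers, off jig and camera: the centre of its bored end within 15 mm of the point 90 mm in front of the lens on its axis, its length within 8 degrees of that axis, its width within 8 degrees of the camera's level axis; hold-down open beyond 1.2 rad (value of joint hold_down above 1.2 rad and distance between rail_end and focus below 0.015 m and angle between the x axis of rail and the x axis of focus, either way round below 0.14 rad and angle between the y axis of rail and the y axis of focus, either way round below 0.14 rad and contact force between rail and the fingers above 1 N and contact force between rail and jig below 0.1 N and contact force between rail and camera_stand below 0.1 N and height (world z) of rail_end above 0.12 m and linear speed of rail below 0.02 m/s and angular speed of rail below 0.15 rad/s); the arm keeps its last pose, push and grip.
It fails at once if the camera is knocked (its focus point shifts more than 12 mm) (distance of focus from where it was at the start of the episode above 0.012 m).
It fails at once if something else on the bench (spare rails, drawer, glue, dowels, square, tape measure or screwdriver) is moved more than 25 mm (distance of any of spare_a, spare_b, drawer, glue, dowel_tub, square, tape, screwdriver from where it was at the start of the episode above 0.025 m).
It also fails if it takes over 64 s, if anything falls off the work surface, if the arm or the gripper's body presses on something with over 40 N, if the wrist force passes 120 N, or if a joint passes its speed limit or range.

### The arm

A 6-joint arm with a two-finger parallel gripper is mounted at the origin on the work surface. World frame = base frame: x ahead of the robot, y to its left, z up, the work surface at z = 0. Lengths are in m, angles in degrees, forces in N, time in s.
With the tool pointing down it reaches from about 0.4 to 0.825 m from the base axis. Payload 7 kg.
Tool frame: the origin (TCP) lies midway between the tips of the shut fingers; the grasp point (between the pads) lies 19 mm behind it; z points along the fingers, y is the line along which they close (so a half turn about z gives the same grasp; the last joint's range is limited). The gripper opens to 88 mm and grips with 3 to 60 N. Pads are 19 mm wide; open, the fingers measure 130 mm over their backs; the gripper's body (78 mm by 193 mm) begins 47 mm behind the grasp point.
Start: joints at [-57.92, 20.546, 0.682, 0, -70.136, -16.507], TCP at [0.181, -0.65, 0.227] pointing down, gripper open.
Joint ranges: [-176.03, 176.03], [-82.01, 121.73], [-58.28, 71.71], [-173.87, 95.51], [-174.79, -0.11], [-173.66, 173.66]. Speed limits (degrees/s): [136.94, 136.94, 172.46, 180, 180, 180].

### API

Orientations are given as [roll, pitch, yaw] about the fixed x, y, z axes, in that order (R = Rz(yaw) Ry(pitch) Rx(roll)).
In Python, from plant import r gives the robot as it stands.
- The arm moves only by the tool carry_out, never from a script. Its argument "deltas" is a list of rows, each a list of 3 entries, a list of its own where there are three numbers: the opening, from 0 (shut) to 1 (fully open), then the shift along the tool's x, y, z in mm, then the turn, a rotation vector about the tool's x, y, z in rad. In form: [[gripper, [tx, ty, tz], [rx, ry, rz]], ...]. A call has 1 to 12 rows; each row is the pose to reach, as a shift and turn from the pose commanded when the call began, along the tool's axes at that moment; what a row does not reach only later rows make up. A row lasts 1/10 s, in which the tool goes at most 50 mm and 8.59 degrees, less where a joint would pass 70% of its speed; a pose out of reach is approached as far as the arm can. A call with a gripper value outside its range is refused whole. The fingers move at their own pace and stop on an object; "squeeze" is the grip in N (left out, the last holds). Time passes only in rows, so rows that repeat a pose let the fingers close. It gives the time, the measured TCP pose, the force, the opening and the grip force at its end, in the units of the state.
- r.get_state(): the state, without advancing time (a new reading comes with each control period).
- r.capture(name): name is "scene" or "top"; returns (picture, depth): 400x640x3 uint8, red, green, blue; 400x640 float32, m along the optical axis (not along the pixel's ray), 0 where there is no reading.
- r.get_calibration(name): a dict with "fov_y" (degrees; the focal length in pixels is half the picture's height over the tangent of half this angle, whatever the lens; pixels are square), "cx", "cy" (the principal point, pixels), "view" (4x4, takes a point from world to camera coordinates). Camera axes: x right, y down, z forward; pixel columns grow to the right and rows downward; lengths in m; the calibration is good to about 2 mm. A picture is of the moment at which its call begins. get_calibration takes no time and is no camera call.
- r.close_job(): hands the job in; it is judged then, once.
The state is a dict: "time_s": time; "joints": joint angles; "qd": joint speeds; "joint_torque": joint torques, N m; "tcp_pos": TCP position; "eef_rot": TCP orientation; "contact_force": force on the tool from outside, world axes, zero at the start; "moment": the same for the moment, N m; "gripper_width": finger opening in m; "gripper_force": force on a finger pad.
Only numpy, scipy, OpenCV 4.12 (cv2) and the standard library are available. Lean on these libraries where they do the work, as an engineer would, in place of code of your own. Each camera call takes 0.05 s, during which the arm holds its last target. There are 200 camera calls.

## Working session

There is one attempt and no reset: what is moved stays moved. The work goes in short steps, Python scripts to look and compute and a tool call to move; the robot and the scene stay as the last step left them, time stands still between calls to the robot, and variables do not carry over. Pictures are saved under pics/ and viewed, at most 10 in all, crops included, and the job is handed in when it is done.

Besides the shell and the picture viewer there is one more tool, called after "Emit:" as name(argument=value, ...), one argument or row to a line, values as JSON. carry_out: Moves the arm, as the interface text tells. Its arguments: {"type":"object","properties":{"deltas":{"type":"array"},"squeeze":{"type":"number"}},"required":["deltas"]}

```bash
mkdir -p pics; cat > h.py <<'E'
import numpy as np,cv2
from plant import r
from scipy.spatial.transform import Rotation as R
def cal(n):
    c=r.get_calibration(n);f=200/np.tan(np.radians(c["fov_y"])/2)
    return f,c["cx"],c["cy"],np.array(c["view"])
def cloud(n,d):
    f,cx,cy,V=cal(n);v,u=np.mgrid[:400,:640]
    P=np.stack([(u-cx)*d/f,(v-cy)*d/f,d],-1)
    W=(P-V[:3,3])@V[:3,:3]
    W[d==0]=np.nan
    return W
def ray(n,u,v,z):
    f,cx,cy,V=cal(n);o=-V[:3,:3].T@V[:3,3];w=V[:3,:3].T@np.array([(u-cx)/f,(v-cy)/f,1])
    return o+w*(z-o[2])/w[2]
def save(n,i): cv2.imwrite(f"pics/{n}.png",i[...,::-1])
E
python3 - <<'E'
from h import *
for n in("scene","top"):
    p,d=r.capture(n);save(n+"0",p);np.savez(n+"0.npz",p=p,d=d);print(n,cal(n))
print(r.get_state())
E
```

```text
scene (np.float64(450.4407936736919), 315.18511603353306, 203.2468994861789, array([[ 0.48007949,  0.8770714 , -0.01641486, -0.23471875],
       [ 0.55357968, -0.31742064, -0.76993096, -0.13899968],
       [-0.68049483,  0.36054113, -0.63791604,  1.80667625],
       [ 0.        ,  0.        ,  0.        ,  1.        ]]))
top (np.float64(462.1149107007377), 320.96675817109343, 198.15460491127934, array([[-0.01953165, -0.99979307,  0.00568678,  0.00663402],
       [-0.98113296,  0.01807225, -0.19248766,  0.53156897],
       [ 0.19234506, -0.00933909, -0.98128292,  1.96094881],
       [ 0.        ,  0.        ,  0.        ,  1.        ]]))
{'time_s': 0.1, 'joints': array([-5.79219245e+01,  2.05880016e+01,  6.39940292e-01, -1.76379601e-02,
       -7.01347300e+01, -1.65067458e+01]), 'qd': array([ 0.13209447,  0.00030325, -0.00413704,  0.16687816,  0.05014419,
        0.09281931]), 'joint_torque': array([-2.10723141e-03, -5.84162521e+01,  2.93751222e+01,  7.01563329e+00,
        1.01491009e-02, -8.18327771e-05]), 'tcp_pos': array([ 0.18105804, -0.64982532,  0.22571608]), 'eef_rot': array([ 1.79915909e+02, -7.62718326e-03, -1.64434670e+02]), 'contact_force': array([0.38966004, 0.29036005, 0.4793329 ]), 'moment': array([ 0.00402485,  0.02683756, -0.00370131]), 'gripper_force': 0.0, 'gripper_width': 0.08765263597321021}
```

View pics/scene0.png

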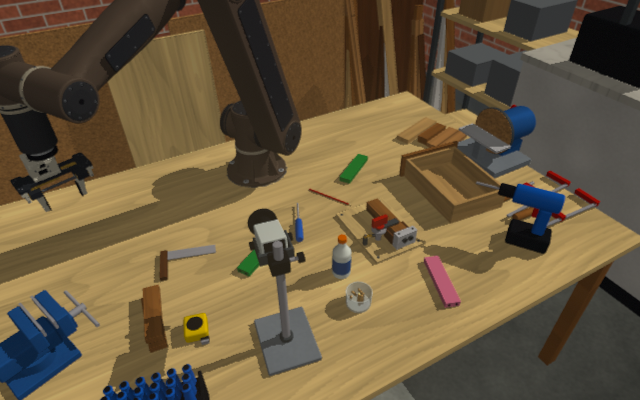

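View pics/top0.png

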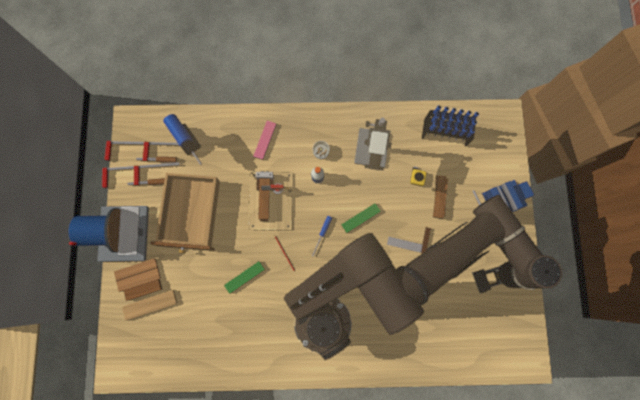

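```bash
python3 - <<'E'
from h import *
t=np.load("top0.npz")["p"];s=np.load("scene0.npz")["p"]
a=cv2.resize(t[105:245,235:410],None,fx=4,fy=4,interpolation=cv2.INTER_CUBIC)
b=cv2.resize(s[190:290,225:445],None,fx=3.6,fy=3.6,interpolation=cv2.INTER_CUBIC)
save("ct",a);save("cs",b)
W=cloud("top",np.load("top0.npz")["d"])
np.set_printoptions(precision=3,suppress=True)
for u,v in[(300,110),(265,210),(264,187),(264,176),(280,187),(372,140),(378,143),(380,125),(373,160),(317,173),(321,150)]:print(u,v,W[v,u])
E
```

```text
300 110 [ 0.961  0.085 -0.   ]
265 210 [0.483 0.24  0.054]
264 187 [0.584 0.243 0.062]
264 176 [0.627 0.241 0.086]
280 187 [0.573 0.171 0.104]
372 140 [ 0.7   -0.201  0.333]
378 143 [ 0.688 -0.223  0.333]
380 125 [ 0.762 -0.235  0.328]
373 160 [ 0.628 -0.205  0.306]
317 173 [0.624 0.012 0.133]
321 150 [ 0.766 -0.009 -0.002]
```

View pics/ct.png

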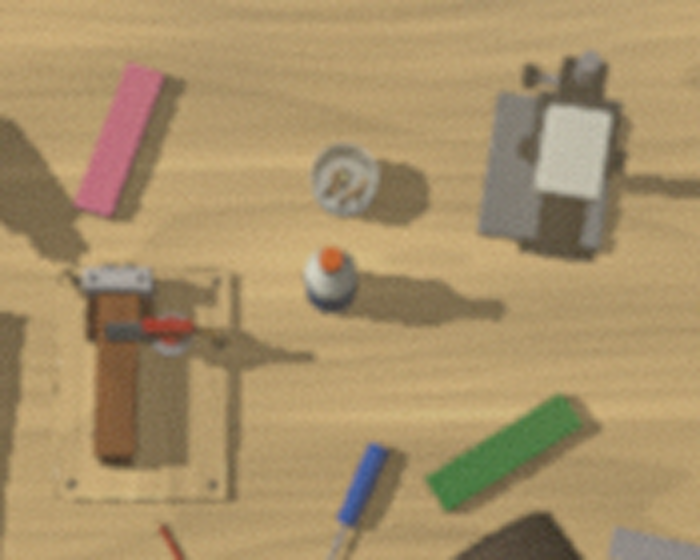

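View pics/cs.png

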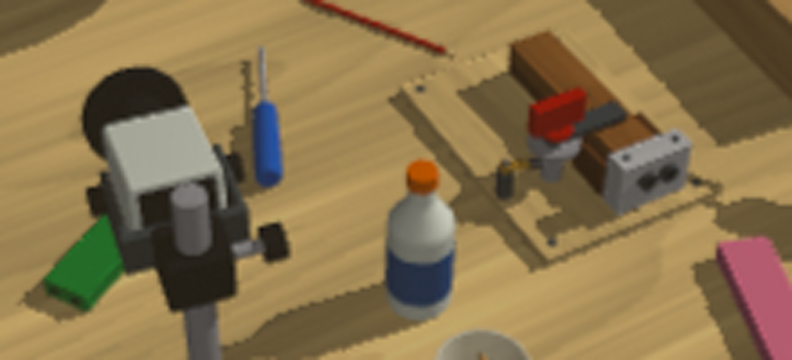

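```bash
python3 - <<'E'
from h import *
np.set_printoptions(precision=4,suppress=True)
T=np.load("top0.npz");S=np.load("scene0.npz")
Wt=cloud("top",T["d"]);Ws=cloud("scene",S["d"])
def rect(pts,tag):
    (c,(w,h),a)=cv2.minAreaRect((pts*1000).astype(np.float32)); bx=cv2.boxPoints((c,(w,h),a))
    print(tag,len(pts),"c",c,"size",w,h);print(bx.round(1).tolist())
def big(m):
    n,l,s,_=cv2.connectedComponentsWithStats(m.astype(np.uint8)); return l==1+s[1:,4].argmax()
for n,D,W in(("top",T,Wt),("scene",S,Ws)):
    p=D["p"];h=cv2.cvtColor(p,cv2.COLOR_RGB2HSV);x,y,z=W[...,0],W[...,1],W[...,2]
    def roi(x0,x1,y0,y1):return (x>x0)&(x<x1)&(y>y0)&(y<y1)
    def onz(m,zz):
        v,u=np.nonzero(m);return np.array([ray(n,a,b,zz)[:2] for a,b in zip(u,v)])
    J=roi(.35,.72,.08,.34)
    red=((h[...,0]<6)|(h[...,0]>174))&(h[...,1]>170)&(h[...,2]>90)&J&(z>.095)
    if red.sum()>5: rect(onz(big(red),.1045),n+" red"); print(W[red][:,:3].mean(0))
    m=big(J&(z>.049)&(z<.062)&(h[...,1]>70)); rect(onz(m,.056),n+" rail"); print("z",np.median(z[m]))
    m=big(J&(z>.058)&(z<.075)&(h[...,1]<60)&(x>.59)); rect(onz(m,.068),n+" block"); print("z",np.median(z[m]))
    C=roi(.5,.9,-.4,-.1)
    m=big(C&(z>.008)&(z<.024)&(h[...,1]<60)); rect(onz(m,.016),n+" foot")
    m=big(C&(z>.25)&(h[...,1]<45)&(h[...,2]>135)&(z<.4))
    P=W[m]; c=P.mean(0)
    for _ in range(6):
        c=P.mean(0);nn=np.linalg.svd(P-c,full_matrices=False)[2][2];nn*=np.sign(nn[2]);e=(P-c)@nn;P=P[abs(e)<max(.003,1.5*e.std())] if _<4 else P
    print(n,"body n",nn,"tilt",np.arctan2(np.hypot(*nn[:2]),nn[2]),"yaw",np.arctan2(nn[1],nn[0]),"c",c,len(P),e.std())
    v,u=np.nonzero(m);print("px",u.min(),u.max(),v.min(),v.max())
    # project on body plane
    f,cx,cy,V=cal(n);o=-V[:3,:3].T@V[:3,3];w=np.stack([(u-cx)/f,(v-cy)/f,np.ones(len(u))],1)@V[:3,:3]
    Q=o+w*(((c-o)@nn)/(w@nn))[:,None]
    hx=np.array([nn[0],nn[1],0]);hx/=np.linalg.norm(hx);yy=np.cross(nn,hx);xx=np.cross(yy,nn)
    (cc,sz,a)=cv2.minAreaRect((np.stack([(Q-c)@xx,(Q-c)@yy],1)*1000).astype(np.float32));print("body",cc,sz,a,"ctr",c+xx*cc[0]/1000+yy*cc[1]/1000)
E
```

```text
top red 8 c (579.7520141601562, 191.6753692626953) size 25.533918380737305 4.363442897796631
[[577.2999877929688, 179.0], [581.7000122070312, 178.89999389648438], [582.2000122070312, 204.39999389648438], [577.7999877929688, 204.5]]
[0.5776 0.1897 0.1065]
top rail 305 c (534.5006103515625, 248.40394592285156) size 181.52842712402344 43.682289123535156
[[443.70001220703125, 270.0], [443.79998779296875, 226.3000030517578], [625.2999877929688, 226.8000030517578], [625.2000122070312, 270.5]]
z 0.05507172257808653
top block 88 c (638.0863037109375, 245.0627899169922) size 74.33293914794922 22.4411678314209
[[626.2000122070312, 208.10000610351562], [648.5999755859375, 207.6999969482422], [650.0, 282.0], [627.5, 282.3999938964844]]
z 0.0673619053280713
top foot 331 c (775.947998046875, -200.4091796875) size 62.63968276977539 167.6776885986328
[[688.2000122070312, -218.0], [853.7999877929688, -244.60000610351562], [863.7000122070312, -182.8000030517578], [698.0999755859375, -156.1999969482422]]
top body n [-0.1742  0.0648  0.9826] tilt 0.18694149395223514 yaw 2.7854116418408106 c [ 0.6915 -0.
[... 679 characters left out ...]
6], [449.20001220703125, 269.3999938964844]]
z 0.054356782399854614
scene block 164 c (648.4429321289062, 236.0018310546875) size 79.30066680908203 35.507198333740234
[[630.0, 196.6999969482422], [665.5, 196.0], [666.9000244140625, 275.29998779296875], [631.4000244140625, 276.0]]
z 0.06597046246851815Traceback (most recent call last):
  File "<stdin>", line 21, in <module>
  File "<stdin>", line 14, in onz
  File "h.py", line 14, in ray
    f,cx,cy,V=cal(n);o=-V[:3,:3].T@V[:3,3];w=V[:3,:3].T@np.array([(u-cx)/f,(v-cy)/f,1])
              ~~~^^^
  File "h.py", line 5, in cal
    c=r.get_calibration(n);f=200/np.tan(np.radians(c["fov_y"])/2)
ValueError: time passes only in moves, steps and waits
```

```bash
sed -i 's/^def cal(n):/import functools\n@functools.lru_cache\ndef cal(n):/' h.py; cat > m.py <<'E'
from h import *
np.set_printoptions(precision=4,suppress=True)
def big(m):
    n,l,s,_=cv2.connectedComponentsWithStats(m.astype(np.uint8)); return l==1+s[1:,4].argmax()
def avg(n,k=10):
    c=[r.capture(n) for _ in range(k)];d=np.array([x[1] for x in c]);d[d==0]=np.nan
    D=np.nan_to_num(np.nanmedian(d,0));p=np.mean([x[0] for x in c],0).astype(np.uint8)
    np.savez(n+"1.npz",p=p,d=D);return p,D
E
python3 - <<'E'
from m import *
yaw=np.radians(-9.1);hx=np.array([np.cos(yaw),np.sin(yaw),0]);hy=np.array([-np.sin(yaw),np.cos(yaw),0])
for n in("top","scene"):
    p,d=avg(n);W=cloud(n,d);h=cv2.cvtColor(p,cv2.COLOR_RGB2HSV);x,y,z=W[...,0],W[...,1],W[...,2]
    C=(x>.5)&(x<.95)&(y>-.4)&(y<-.1)
    m=big(C&(z>.008)&(z<.024)); v,u=np.nonzero(m);P=np.array([ray(n,a,b,.016)[:2] for a,b in zip(u,v)])*1000
    c,s,a=cv2.minAreaRect(P.astype(np.float32));print(n,"foot",c,s,a)
    print("foot in stand-yaw coords x",np.percentile(P@hx[:2],[0,1,99,100]),"y",np.percentile(P@hy[:2],[0,1,99,100]))
    m=big(C&(z>.25)&(z<.4)&(h[...,1]<45)&(h[...,2]>135));m=cv2.erode(m.astype(np.uint8),np.ones((3,3)))>0
    P=W[m]
    A=np.stack([P@hx,P@hy,np.ones(len(P))],1);co=np.linalg.lstsq(A,P[:,2],rcond=None)[0]
    e=P[:,2]-A@co;k=abs(e)<2.5*e.std();co=np.linalg.lstsq(A[k],P[k,2],rcond=None)[0]
    print("top plane slope x,y",co[:2],"tilt",np.arctan(co[0]),k.sum(),e.std(),P[k].mean(0), "hx,hy",P[k].mean(0)@hx,P[k].mean(0)@hy)
    m=C&(z>.2)&(h[...,2]<80); P=W[m]
    q=np.stack([P@hx,P@hy,P[:,2]],1); print("dark",len(P),np.percentile(q,[1,5,25,50,75,95,99],axis=0))
    print(np.c_[np.argwhere(m)[:,::-1],q*1000].round(0)[::7].astype(int).tolist())
    # jig base
    J=(x>.35)&(x<.72)&(y>.05)&(y<.4)&(z>.006)&(z<.018)
    m=big(J);v,u=np.nonzero(m);P=np.array([ray(n,a,b,.012)[:2] for a,b in zip(u,v)])*1000;print("base",cv2.minAreaRect(P.astype(np.float32)))
E
```

```text
top foot (774.2858276367188, -198.76963806152344) (65.3504867553711, 171.47972106933594) 80.88137817382812
foot in stand-yaw coords x [710.243  713.019  880.1018 881.7237] y [-106.4702 -105.2783  -42.0961  -41.1121]
top plane slope x,y [ 0.204  -0.0017] tilt 0.20122784878989775 292 0.0017071575892919255 [ 0.6909 -0.2223  0.3305] hx,hy 0.7173546047722315 -0.11019809324731061Traceback (most recent call last):
  File "<stdin>", line 15, in <module>
    return _quantile_unchecked(
        a, q, axis, out, overwrite_input, method, keepdims, weights)
    return _ureduce(a,
                    func=_quantile_ureduce_func,
    ...<5 lines>...
                    overwrite_input=overwrite_input,
                    method=method)
    r = func(a, **kwargs)
    result = _quantile(arr,
                       quantiles=q,
    ...<2 lines>...
                       out=out,
                       weights=wgt)
    slices_having_nans = np.isnan(arr[-1, ...])
                                  ~~~^^^^^^^^^
IndexError: index -1 is out of bounds for axis 0 with size 0
```

```bash
python3 - <<'E'
from m import *
yaw=np.radians(-9.1);hx=np.array([np.cos(yaw),np.sin(yaw),0]);hy=np.array([-np.sin(yaw),np.cos(yaw),0])
for n in("top","scene"):
    if n=="top": D=np.load("top1.npz");p,d=D["p"],D["d"]
    else: p,d=avg(n)
    W=cloud(n,d);h=cv2.cvtColor(p,cv2.COLOR_RGB2HSV);x,y,z=W[...,0],W[...,1],W[...,2]
    C=(x>.5)&(x<.95)&(y>-.4)&(y<-.1)
    m=big(C&(z>.25)&(z<.4)&(h[...,1]<45)&(h[...,2]>135));m=cv2.erode(m.astype(np.uint8),np.ones((3,3)))>0
    P=W[m]
    for _ in range(4):
        A=np.stack([P@hx,P@hy,np.ones(len(P))],1);co=np.linalg.lstsq(A,P[:,2],rcond=None)[0];e=P[:,2]-A@co
        if _<3:P=P[abs(e)<2*e.std()]
    print(n,co[:2],len(P),e.std(),P.mean(0)@hx,P.mean(0)@hy,P.mean(0)[2])
    J=(x>.35)&(x<.72)&(y>.05)&(y<.4)&(z>.006)&(z<.018)
    m=big(J);v,u=np.nonzero(m);P=np.array([ray(n,a,b,.012)[:2] for a,b in zip(u,v)])*1000;print("base",cv2.minAreaRect(P.astype(np.float32)))
    red=((h[...,0]<8)|(h[...,0]>172))&(h[...,1]>150)&(h[...,2]>70)&(x>.53)&(x<.63)&(y>.12)&(y<.24)&(z>.07);m=big(red)
    v,u=np.nonzero(m);P=np.array([ray(n,a,b,.09 if n=="scene" else .1045)[:2] for a,b in zip(u,v)])*1000;print("red",m.sum(),cv2.minAreaRect(P.astype(np.float32)))
E
```

```text
top [ 0.2   -0.004] 263 0.001345599895362772 0.7178149250609674 -0.11008581765353519 0.330764609444073
base ((534.47314453125, 223.47232055664062), (189.77032470703125, 257.47491455078125), 88.96409606933594)
red 32 ((577.45654296875, 185.3740692138672), (46.89912033081055, 8.724044799804688), 88.95437622070312)
scene [ 0.2082 -0.0017] 343 0.0003189140051727025 0.7233928532661301 -0.11435012517625237 0.33062235707702453
base ((538.912841796875, 216.29371643066406), (191.5298309326172, 262.34814453125), 88.6026382446289)
red 161 ((582.812744140625, 181.50225830078125), (47.5662841796875, 63.35613250732422), 55.764198303222656)m.py:7: RuntimeWarning: All-NaN slice encountered
  D=np.nan_to_num(np.nanmedian(d,0));p=np.mean([x[0] for x in c],0).astype(np.uint8)
```

```bash
cat > g.py <<'E'
from m import *
def rel(pos,M,show=True):
    s=r.get_state();R0=R.from_euler("xyz",s["eef_rot"],degrees=True)
    t=R0.inv().apply(np.array(pos)-s["tcp_pos"])*1000;q=(R0.inv()*R.from_matrix(M)).as_rotvec()
    print("shift",t.round(1),"rot",q.round(4),"rows",np.linalg.norm(t)/50,np.degrees(np.linalg.norm(q))/8.59)
def frame(yaw,pitch=0):  # rail-like frame -> tool: y same, z opposite, x opposite
    M=(R.from_euler("z",yaw)*R.from_euler("y",-pitch)).as_matrix();return M,np.c_[-M[:,0],M[:,1],-M[:,2]]
FOC=np.array([.5135,-.1957,.262]);TILT=.203;CY=np.radians(-9.1)
JO=np.array([.536,.245,0]);JY=-.02
def jig(x,y,z):return JO+R.from_euler("z",JY).apply([x,y,z])
def final(off=(-.12,0,-.014)):
    M,T=frame(CY,TILT);return FOC+M@np.array(off),T
E
python3 -c "
from g import *
p,T=final();print(p);rel(p,T)
print(r.get_state()['joints'])"
```

```text
[ 0.4002 -0.1776  0.2241]
shift [-337.9  396.5    2.5] rot [ 0.0437 -0.1999  0.4291] rows 10.41919052656092 3.170696569331557
[-57.922   20.5469   0.6832  -0.0001 -70.1366 -16.5075]
```

Emit:
carry_out(
  deltas=[
    [1, [-30, 36, 0], [0.004, -0.02, 0.04]],
    [1, [-62, 72, 0], [0.008, -0.04, 0.08]],
    [1, [-94, 110, 0], [0.013, -0.06, 0.13]],
    [1, [-125, 146, 0], [0.017, -0.08, 0.17]],
    [1, [-156, 183, 0], [0.02, -0.1, 0.21]],
    [1, [-188, 220, 0], [0.025, -0.12, 0.25]],
    [1, [-219, 257, 0], [0.03, -0.14, 0.29]],
    [1, [-250, 293, 0], [0.034, -0.16, 0.33]],
    [1, [-281, 330, 2], [0.04, -0.18, 0.38]],
    [1, [-312, 366, 2], [0.044, -0.2, 0.43]],
    [1, [-338, 396, 2], [0.044, -0.2, 0.43]],
    [1, [-338, 396, 2], [0.044, -0.2, 0.43]],
  ],
)

```text
time_s: 2.3
tcp_pos: [0.4022, -0.1743, 0.2254]
eef_rot: [180.0, 11.8, 171.2]
contact_force: [-0.1, -0.8, 0.7]
gripper_width: 0.0877
gripper_force: 0.0
```

```bash
python3 -c "
from g import *
print(r.get_state()['joints'])
M,T=frame(np.pi/2+JY);k=jig(.045,-.06,.0745);print(k)
rel(k+[0,0,.1],T);rel(k+[0,0,.05],T)"
```

```text
[   5.1941  -10.6453  -36.9264    3.5572  -52.3217 -105.871 ]
[0.5798 0.1841 0.0745]
shift [-107.8  381.3   74.6] rot [-0.175   0.1535 -1.6974] rows 8.06432024733645 11.427942435254083
shift [-97.6 381.3 123.5] rot [-0.175   0.1535 -1.6974] rows 8.250352279572843 11.427942435254083
```

Emit:
carry_out(
  deltas=[
    [1, [-9, 32, 6], [-0.015, 0.013, -0.141]],
    [1, [-18, 64, 12], [-0.029, 0.026, -0.283]],
    [1, [-27, 95, 19], [-0.044, 0.038, -0.424]],
    [1, [-36, 127, 25], [-0.058, 0.051, -0.566]],
    [1, [-45, 159, 31], [-0.073, 0.064, -0.707]],
    [1, [-54, 191, 37], [-0.087, 0.077, -0.849]],
    [1, [-63, 222, 44], [-0.102, 0.09, -0.99]],
    [1, [-72, 254, 50], [-0.117, 0.102, -1.132]],
    [1, [-81, 286, 56], [-0.131, 0.115, -1.273]],
    [1, [-90, 318, 62], [-0.146, 0.128, -1.415]],
    [1, [-99, 350, 68], [-0.16, 0.141, -1.556]],
    [1, [-108, 381, 75], [-0.175, 0.1535, -1.697]],
  ],
)

```text
time_s: 3.5
tcp_pos: [0.5813, 0.1796, 0.1727]
eef_rot: [179.8, -0.0, -91.2]
contact_force: [-0.0, -0.3, 0.4]
gripper_width: 0.0879
gripper_force: 0.0
```

Emit:
carry_out(
  deltas=[
    [1, [0, 0, 0], [0, 0, 0]],
    [1, [0, 0, 0], [0, 0, 0]],
  ],
)

```text
time_s: 3.7
tcp_pos: [0.5806, 0.1789, 0.1718]
eef_rot: [179.8, -0.0, -91.6]
contact_force: [-0.1, -0.6, -0.2]
gripper_width: 0.0877
gripper_force: 0.0
```

```bash
python3 -c "
from g import *
s=r.get_state();print(s['joints'],s['tcp_pos'],s['eef_rot'])
M,T=frame(np.pi/2+JY);k=jig(.045,-.06,.0745);rel(k,T)
p,d=r.capture('scene');q,e=r.capture('top')
save('k1',np.hstack([cv2.resize(p[150:290,310:450],(400,400)),cv2.resize(q[140:260,220:340],(400,400))]))"
```

```text
[ 35.4659  16.6962 -12.3171  -0.1122 -61.2001 -36.9699] [0.5806 0.1789 0.1718] [179.7705  -0.05   -91.5581]
shift [-5.3  0.5 97.3] rot [ 0.004  -0.0009 -0.0072] rows 1.9492320052162169 0.05524450778487562
```

View pics/k1.png

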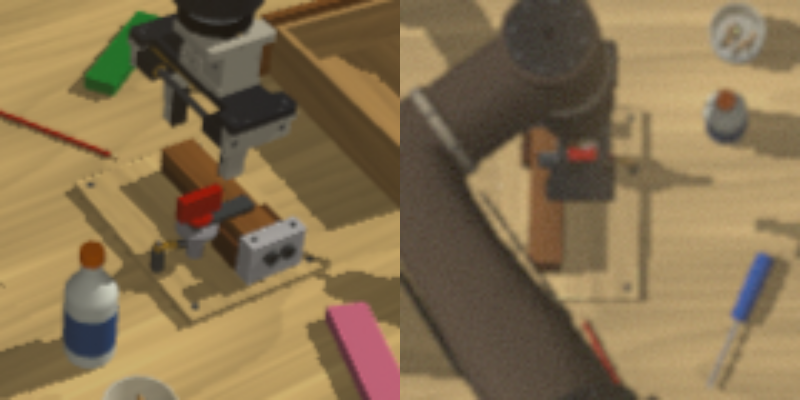

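Emit:
carry_out(
  deltas=[
    [1, [-3, 0, 35], [0, 0, 0]],
    [1, [-5, 0, 70], [0, 0, 0]],
    [1, [-5, 0, 97], [0, 0, 0]],
    [1, [-5, 0, 97], [0, 0, 0]],
    [0, [-5, 0, 97], [0, 0, 0]],
    [0, [-5, 0, 97], [0, 0, 0]],
    [0, [-5, 0, 97], [0, 0, 0]],
    [0, [-5, 0, 97], [0, 0, 0]],
    [0, [-5, 0, 97], [0, 0, 0]],
    [0, [-5, 0, 97], [0, 0, 0]],
    [0, [-5, 0, 97], [0, 0, 0]],
  ],
  squeeze=40,
)

```text
time_s: 4.9
tcp_pos: [0.5803, 0.1839, 0.0759]
eef_rot: [179.9, -0.0, -91.5]
contact_force: [0.6, -0.0, 0.0]
gripper_width: 0.0373
gripper_force: 0.0
```

Emit:
carry_out(
  deltas=[
    [0, [0, 0, 0], [0, 0, 0]],
    [0, [0, 0, 0], [0, 0, 0]],
    [0, [0, 0, 0], [0, 0, 0]],
    [0, [0, 0, 0], [0, 0, 0]],
    [0, [0, 0, 0], [0, 0, 0]],
    [0, [0, 0, 0], [0, 0, 0]],
  ],
)

```text
time_s: 5.5
tcp_pos: [0.5795, 0.1839, 0.0757]
eef_rot: [179.8, -0.0, -91.5]
contact_force: [-5.4, 1.1, 2.9]
gripper_width: 0.0139
gripper_force: 40.0
```

Emit:
carry_out(
  deltas=[
    [0, [0, 0, 0], [0, 0, 0.12]],
    [0, [0, 0, 0], [0, 0, 0.24]],
    [0, [0, 0, 0], [0, 0, 0.36]],
    [0, [0, 0, 0], [0, 0, 0.48]],
    [0, [0, 0, 0], [0, 0, 0.6]],
    [0, [0, 0, 0], [0, 0, 0.72]],
    [0, [0, 0, 0], [0, 0, 0.84]],
    [0, [0, 0, 0], [0, 0, 0.96]],
    [0, [0, 0, 0], [0, 0, 1.08]],
    [0, [0, 0, 0], [0, 0, 1.2]],
    [0, [0, 0, 0], [0, 0, 1.32]],
    [0, [0, 0, 0], [0, 0, 1.38]],
  ],
)

```text
time_s: 6.7
tcp_pos: [0.5792, 0.1842, 0.0757]
eef_rot: [179.9, -0.2, -170.9]
contact_force: [-7.7, 2.7, 3.8]
gripper_width: 0.0136
gripper_force: 40.0
```

Emit:
carry_out(
  deltas=[
    [0, [0, 0, 0], [0, 0, 1e-05]],
    [0.6, [0, 0, 0], [0, 0, 0]],
    [0.6, [0, 0, 0], [0, 0, 0]],
    [0.6, [0, 0, 0], [0, 0, 0]],
    [0.6, [0, 0, 0], [0, 0, 0]],
    [0.6, [0, 0, -25], [0, 0, 0]],
    [0.6, [0, 0, -50], [0, 0, 0]],
    [0.6, [0, 0, -90], [0, 0, 0]],
    [1, [0, 0, -90], [0, 0, 0]],
    [1, [0, 0, -90], [0, 0, 0]],
  ],
)

```text
time_s: 7.7
tcp_pos: [0.5811, 0.1842, 0.1671]
eef_rot: [179.9, -0.0, -170.6]
contact_force: [-0.4, 0.1, -0.6]
gripper_width: 0.0635
gripper_force: 0.0
```

```bash
python3 -c "
from g import *
M,T=frame(JY)
rel(jig(-.03,0,.13),T);rel(jig(-.03,0,.032),T)
p,d=r.capture('scene');save('k2',cv2.resize(p[150:290,310:470],(640,560)))"
```

```text
shift [64.1 72.7 37.2] rot [ 0.0017 -0.0002  0.1838] rows 2.0768665852845323 1.226045743402937
shift [ 64.1  72.6 135.2] rot [ 0.0017 -0.0002  0.1838] rows 3.325687957442619 1.226045743402937
```

View pics/k2.png

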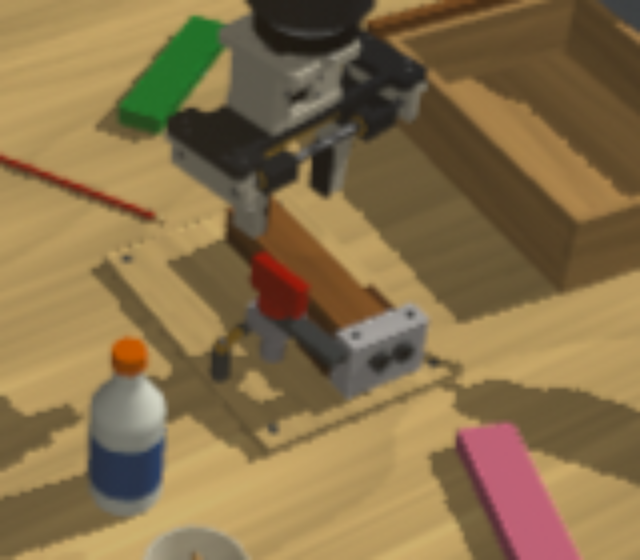

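Emit:
carry_out(
  deltas=[
    [1, [32, 36, 0], [0, 0, 0.09]],
    [1, [64, 73, 0], [0, 0, 0.184]],
    [1, [64, 73, 37], [0, 0, 0.184]],
    [1, [64, 73, 70], [0, 0, 0.184]],
    [1, [64, 73, 100], [0, 0, 0.184]],
    [1, [64, 73, 125], [0, 0, 0.184]],
    [1, [64, 73, 135], [0, 0, 0.184]],
    [1, [64, 73, 135], [0, 0, 0.184]],
    [0, [64, 73, 135], [0, 0, 0.184]],
    [0, [64, 73, 135], [0, 0, 0.184]],
    [0, [64, 73, 135], [0, 0, 0.184]],
    [0, [64, 73, 135], [0, 0, 0.184]],
  ],
  squeeze=5,
)

```text
time_s: 8.95
tcp_pos: [0.5055, 0.2458, 0.0319]
eef_rot: [179.9, -0.1, 178.8]
contact_force: [-0.1, -0.2, -0.1]
gripper_width: 0.0614
gripper_force: 0.0
```

Emit:
carry_out(
  deltas=[
    [0, [0, 0, 0], [0, 0, 0]],
    [0, [0, 0, 0], [0, 0, 0]],
    [0, [0, 0, 0], [0, 0, 0]],
    [0, [0, 0, 0], [0, 0, 0]],
  ],
)

```text
time_s: 9.35
tcp_pos: [0.5053, 0.2456, 0.0313]
eef_rot: [180.0, -0.1, 178.9]
contact_force: [-1.3, 0.0, 4.2]
gripper_width: 0.0451
gripper_force: 5.0
```

Emit:
carry_out(
  deltas=[
    [0, [0, 0, 0], [0, 0, 0]],
    [0, [0, 0, 0], [0, 0, 0]],
    [0, [0, 0, 0], [0, 0, 0]],
    [0, [0, 0, -15], [0, 0, 0]],
    [0, [0, 0, -35], [0, 0, 0]],
    [0, [0, 0, -65], [0, 0, 0]],
    [0, [0, 0, -95], [0, 0, 0]],
    [0, [0, 0, -125], [0, 0, 0]],
    [0, [0, 0, -155], [0, 0, 0]],
    [0, [0, 0, -155], [0, 0, 0]],
    [0, [0, 0, -155], [0, 0, 0]],
  ],
  squeeze=40,
)

```text
time_s: 10.45
tcp_pos: [0.5053, 0.2456, 0.186]
eef_rot: [180.0, -0.1, 178.8]
contact_force: [-0.5, -0.8, -2.1]
gripper_width: 0.0449
gripper_force: 40.0
```

```bash
python3 - <<'E'
from g import *
s=r.get_state();print(s['tcp_pos'],s['eef_rot'],s['joints'],s['gripper_force'])
R0=R.from_euler("xyz",s["eef_rot"],degrees=True)
n="scene";p,d=avg(n,6);W=cloud(n,d);h=cv2.cvtColor(p,cv2.COLOR_RGB2HSV)
L=R0.inv().apply((W-s["tcp_pos"]).reshape(-1,3)).reshape(W.shape)*1000   # tool frame, mm
m=(np.abs(L[...,1])<32)&(L[...,0]>-150)&(L[...,0]<110)&(L[...,2]<15)&(L[...,2]>-35)&(W[...,2]>.14)&(h[...,1]>90)
m=big(m);Q=L[m]
print(m.sum(),"x",np.percentile(Q[:,0],[0,1,2,50,99]),"y",np.percentile(Q[:,1],[1,99]),"z",np.percentile(Q[:,2],[1,50,99]))
f=Q[:,0]<np.percentile(Q[:,0],1)+6
print("near end:",Q[Q[:,0]<Q[:,0].min()+8][:40].round(0).astype(int).tolist())
save('k3',cv2.resize(p[100:260,310:470],(560,560)))
M,T=final();p2,T2=final();rel(p2+[0,0,.0],T2);rel(p2+[0,0,0.03]-np.array([.0,0,0]),T2)
E
```

```text
[0.5053 0.2456 0.186 ] [179.9501  -0.1388 178.8346] [  45.7793   11.7714  -17.013    -0.1544  -61.2739 -136.8704] 39.99855637550354
558 x [-123.0162 -121.807  -121.5381  -67.1339   10.2461] y [-24.6389  21.3395] z [-24.6547 -21.859   -2.945 ]
near end: [[-117, 13, -23], [-117, 17, -22], [-118, 20, -21], [-116, -1, -24], [-116, 2, -23], [-117, 6, -22], [-118, 9, -22], [-121, 10, -23], [-121, 14, -22], [-121, 18, -20], [-116, -11, -24], [-115, -7, -22], [-117, -5, -23], [-117, -2, -21], [-120, 0, -22], [-121, 3, -22], [-123, 5, -22], [-121, 11, -19], [-123, 13, -20], [-121, 19, -16], [-115, -18, -22], [-117, -16, -22], [-118, -13, -23], [-121, -12, -24], [-120, -8, -22], [-121, -4, -21], [-121, 0, -19], [-121, 3, -19], [-121, 7, -17], [-121, 12, -15], [-121, 15, -14], [-120, 20, -11], [-118, -23, -22], [-120, -22, -23], [-121, -19, -23], [-121, -15, -21], [-122, -12, -21], [-120, -7, -18], [-122, -4, -18], [-121, 0, -16]]
shift [  96.6 -424.8  -38.2] rot [ 0.0124 -0.2065  0.1384] rows 8.746399481699667 1.6604223679993129
shift [  96.7 -424.9  -68.2] rot [ 0.0124 -0.2065  0.1384] rows 8.820399319366171 1.6604223679993129m.py:7: RuntimeWarning: All-NaN slice encountered
  D=np.nan_to_num(np.nanmedian(d,0));p=np.mean([x[0] for x in c],0).astype(np.uint8)
```

View pics/k3.png

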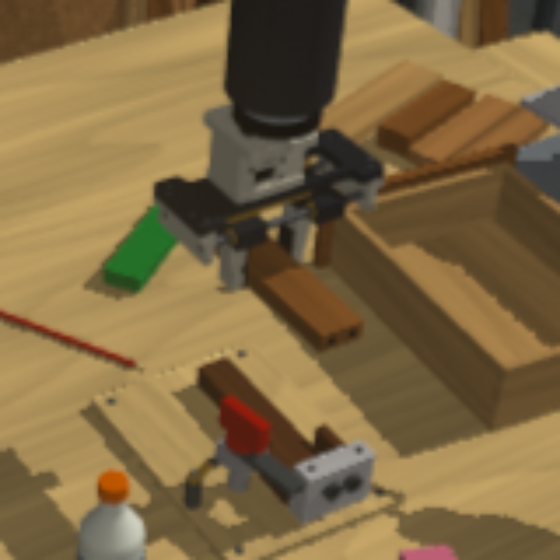

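Emit:
carry_out(
  deltas=[
    [0, [6, -20, -2], [0.001, -0.01, 0.007]],
    [0, [16, -60, -6], [0.002, -0.03, 0.02]],
    [0, [26, -105, -10], [0.003, -0.05, 0.034]],
    [0, [36, -150, -14], [0.004, -0.073, 0.049]],
    [0, [46, -195, -18], [0.006, -0.095, 0.064]],
    [0, [56, -240, -22], [0.007, -0.117, 0.078]],
    [0, [66, -285, -26], [0.008, -0.139, 0.093]],
    [0, [76, -330, -30], [0.009, -0.16, 0.108]],
    [0, [86, -370, -34], [0.011, -0.18, 0.12]],
    [0, [93, -402, -36], [0.012, -0.195, 0.131]],
    [0, [96, -420, -38], [0.0124, -0.2065, 0.138]],
    [0, [96.6, -425, -38], [0.0124, -0.2065, 0.1384]],
  ],
)

```text
time_s: 11.95
tcp_pos: [0.3996, -0.179, 0.2242]
eef_rot: [179.9, 11.7, 170.7]
contact_force: [-0.6, 0.1, -1.3]
gripper_width: 0.0445
gripper_force: 40.0
```

Emit:
carry_out(
  deltas=[
    [0, [0, 0, 0], [0, 0, 0]],
    [0, [0, 0, 0], [0, 0, 0]],
    [0, [0, 0, 0], [0, 0, 0]],
  ],
)

```text
time_s: 12.25
tcp_pos: [0.4008, -0.1768, 0.224]
eef_rot: [179.9, 11.7, 171.0]
contact_force: [0.1, 0.2, -0.6]
gripper_width: 0.0447
gripper_force: 40.0
```

```bash
python3 - <<'E'
from g import *
s=r.get_state();print(s['tcp_pos'],s['eef_rot'],s['gripper_force'],s['gripper_width'])
p2,T2=final((-.1205,0,-.014));print(p2);rel(p2,T2)
M,_=frame(CY,TILT)
out=[]
for n in("scene","top"):
    p,d=avg(n,6);W=cloud(n,d);h=cv2.cvtColor(p,cv2.COLOR_RGB2HSV)
    L=(W-FOC)@M*1000
    m=(np.abs(L[...,1])<40)&(L[...,0]>-190)&(L[...,0]<30)&(np.abs(L[...,2])<25)&(h[...,1]>90)
    if m.sum()>20:
        m=big(m);Q=L[m];print(n,m.sum(),"x",np.percentile(Q[:,0],[1,50,98]),"y",np.percentile(Q[:,1],[2,98]),"z",np.percentile(Q[:,2],[1,50,99]))
    f,cx,cy,V=cal(n);q=V[:3,:3]@FOC+V[:3,3];print("focus px",f*q[0]/q[2]+cx,f*q[1]/q[2]+cy)
    # head: white top & dark ring rel. focus
    m=(h[...,1]<45)&(h[...,2]>135)&(L[...,0]>80)&(L[...,0]<290)&(np.abs(L[...,1])<50)&(L[...,2]>15)&(L[...,2]<50)
    Q=L[m];print(n,"body top rel focus x",np.percentile(Q[:,0],[2,98]),"y",np.percentile(Q[:,1],[2,98]),"z",np.median(Q[:,2]))
    u,v=int(f*q[0]/q[2]+cx),int(f*q[1]/q[2]+cy);out.append(cv2.resize(p[v-60:v+60,u-60:u+60],(400,400)))
save('f1',np.hstack(out))
E
```

```text
[ 0.4008 -0.1768  0.224 ] [179.914   11.6597 170.9532] 39.99862611293793 0.044656199889754694
[ 0.3997 -0.1775  0.224 ]
shift [ 0.9 -0.9 -0.2] rot [0.0017 0.0005 0.0009] rows 0.025361400182429526 0.013215381819522407
scene 563 x [-174.6764  -58.9267    2.885 ] y [-22.5451  21.7773] z [-9.5765  9.5873 11.5811]
focus px 254.5594656099796 205.3377140781698
scene body top rel focus x [153.671  231.7632] y [-29.7733  25.9594] z 29.6895018471255
top 255 x [-85.1301 -40.9799  -1.0828] y [-18.5253  25.0409] z [ 3.0575 11.5326 15.8261]
focus px 370.58665228287606 191.4419537076828
top body top rel focus x [148.8846 231.4311] y [-28.2515  31.2808] z 30.796047698037178m.py:7: RuntimeWarning: All-NaN slice encountered
  D=np.nan_to_num(np.nanmedian(d,0));p=np.mean([x[0] for x in c],0).astype(np.uint8)
```

View pics/f1.png

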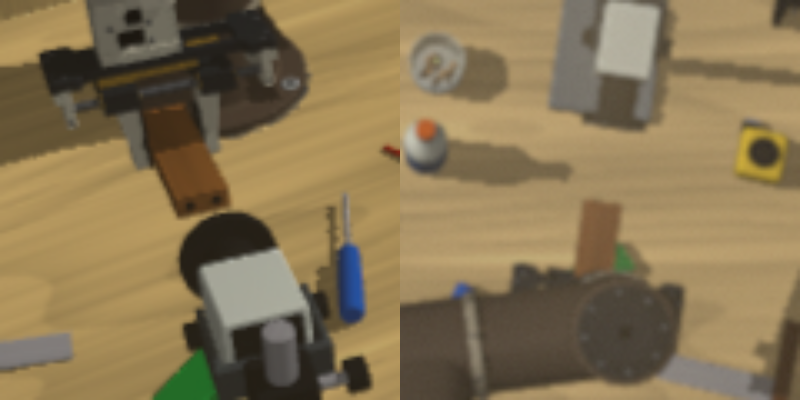

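```bash
python3 -c "
from h import *
print(np.abs(r.get_state()['qd']).max(),r.close_job())"
```

```text
the job is handed in; nothing more can be done
0.12152210331176119 None
```

The job is handed in. The hold-down is open, turned 1.39 rad. The rail is held at 40 N in front of the lens, its bored end measuring within about 3 mm of the 90 mm point and its angles within about 0.2 degrees of what I measured for the camera. `close_job` returned no verdict.

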